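# Dress the spindle polisher with felts and set its eye shield

### The job

Get the upright-spindle polisher ready for polishing the insides of the cuffs. Swing its eye shield from shut to upright (the 90 degree mark; the stiff hinge holds it) so the spindle is clear, then thread onto the spindle the steel back flange, all the felt wheels on the bench from the largest at the bottom to the smallest, and the dark clamp collar on top, each one fully home on the one below. Then set the shield half open at the 45 degree mark for working, and leave the blue box, the ring mandrel and the two cuffs among the wheels where they are.

Things in the scene. Friction and masses are not known exactly. Their poses are not given: they have to be found in the camera images.
- polisher: grey bench polisher, fixed, its place and yaw vary: bed 225 x 180 mm with a rim 26 mm high, upright steel spindle, motor housing 112 mm high behind (front 125 mm from the spindle axis). Origin on the worktop under the spindle axis; +x to the motor housing, -x to the worker, y left, z up. A quadrant on the +y side has pale marks at 45 and 90 degrees
- arbor_seat (a point): centre of the flat seat (44 mm across) on which the stack stands, 36 mm above the worktop; the spindle (arbor), 19 mm across, rises 62 mm from it
- arbor_tip (a point): top of the spindle, 98 mm above the worktop; its last 8 mm taper from 19 to 8 mm
- shield_hinge (a point): middle of the shield's hinge line, which runs along the polisher's y, 115 mm behind the spindle axis and 126 mm above the worktop
- shield_rail (a point): middle of the shield's grab rail, a round steel rod 12 mm across, parallel to the hinge line and 185 mm from it, clear all round (pane frame 52 mm behind it, side arms 70 mm to either side of the middle). It can be pinched from above at every angle and turns between the fingers
- shield (a joint): opening angle of the shield in rad: 0 shut (pane level over the spindle, rail towards the worker), 0.785 at the 45 degree mark, 1.571 upright with the rail on top, stop at 2.6. Stiff friction hinge (about 0.75 N m, some 3 to 6 N at the rail): it stays where it is left. It starts between 0 and 0.25
- back_flange: bright steel disc, 64 mm across, 10 mm thick, bore 23 mm, about 0.2 kg; goes on first. Origin at the centre of its underside, z along its axis; either face may be up
- felt_68: largest of the four off-white hard felt wheels, 68 mm across, 12 mm thick, bore 23 mm, about 50 g. Two or three of the four are there in a run (None if absent). Origin at the centre of its underside, z along its axis; either face may be up
- felt_60: second largest of the four off-white hard felt wheels, 60 mm across, 12 mm thick, bore 23 mm, about 50 g. Two or three of the four are there in a run (None if absent). Origin at the centre of its underside, z along its axis; either face may be up
- felt_52: third largest of the four off-white hard felt wheels, 52 mm across, 12 mm thick, bore 23 mm, about 50 g. Two or three of the four are there in a run (None if absent). Origin at the centre of its underside, z along its axis; either face may be up
- felt_44: smallest of the four off-white hard felt wheels, 44 mm across, 12 mm thick, bore 23 mm, about 50 g. Two or three of the four are there in a run (None if absent). Origin at the centre of its underside, z along its axis; either face may be up
- clamp_collar: dark steel clamp collar, 44 mm across, 12 mm thick, bore 23 mm, 80 g; goes on last. Origin at the centre of its underside, z along its axis; either face may be up
- ring_mandrel: bystander: black ring mandrel, a foot 41 mm across with a thin stem, 98 mm high; origin at the centre of its underside. Leave alone
- blue_box: bystander: closed dark blue card box, 50 x 70 mm, 22 mm high; origin at the centre of its underside. Leave alone
- cuff_3: bystander: open metal ladder cuff, 57 x 65 mm, 15 mm high, lying flat among the wheels; origin at the centre of its underside. Leave alone
- cuff_2: bystander: open bronze ladder cuff, 63 x 61 mm, 15 mm high, lying flat beside the other cuff; origin at the centre of its underside. Leave alone

How it is judged:
By the outcome, as a careful person would: the job done as asked, in the order asked, and still so for the second after the job is handed in, with the robot touching nothing.
Of felt_68, felt_60, felt_52, felt_44 only 2 to 3 are there at a start; the rules pass over those that are not, and their reading is None.
At some moment in a run one of back_flange, felt_68, felt_60, felt_52, felt_44, clamp_collar may be knocked a few centimetres aside while the robot is not near it.
Once in a run the grip may slacken for a moment while it holds something.
It also fails if it takes over 208 s, if anything falls off the work surface, if the arm or the gripper's body presses on something with over 40 N, if the wrist force passes 120 N, or if a joint passes its speed limit or range.

### The arm

A 6-joint arm with a two-finger parallel gripper is mounted at the origin on a cart in front of the work surface, level with it; the furniture and walls round the work are solid. World frame = base frame: x ahead of the robot, y to its left, z up, the work surface at z = 0. Lengths are in mm, angles in rad, forces in N, time in s.
With the tool pointing down it reaches from about 350 to 975 mm from the base axis. Payload 7.1 kg.
Tool frame: the origin (TCP) lies between the finger pads; the fingertips stand 17 mm ahead of it and the grasp point (between the pads) lies 2 mm behind it; z points along the fingers, y is the line along which they close (so a half turn about z gives the same grasp; the last joint's range is limited). The gripper opens to 88 mm and grips with 3 to 60 N. Pads are 20 mm wide; open, the fingers measure 115 mm over their backs; the gripper's body (75 mm by 178 mm) begins 61 mm behind the grasp point.
Start: joints at [-0.019, 0.423, 1.63, -0, 1.089, -0.019], TCP at [624.984, 0.026, 239.675] pointing down, gripper open.
Joint ranges: [-3, 3], [-0.9, 2.11], [0.09, 2.58], [-1.31, 4.45], [0.11, 2.69], [-2.54, 2.54]. Speed limits (rad/s): [2.39, 2.39, 3.01, 3.14, 3.14, 3.14].

### API

Orientations are given as a rotation vector (axis times angle).
In Python, from workcell import ctrl, imaging, monitor gives the robot as it stands (ctrl), with the cameras (imaging) and the readings (monitor).
- The arm moves only by the shell command python3 jog.py [OPENING], which reads ROWS from standard input. ROWS is a JSON object whose key "motion" holds a list of rows, 1 to 5 of them, each of 6 numbers: dx, dy, dz in fractions of the full range, 1 being 300 mm, then a rotation vector rx, ry, rz in shares of 4 rad (1.0 is 4 rad); each row shifts and turns the commanded pose from where the row before left it, along the tool's axes as they then stand; what a row does not reach is not made up. A row lasts 1/12 s, in which the tool goes at most 41.7 mm and 0.125 rad, less where a joint would pass 70% of its speed; a pose out of reach is approached as far as the arm can. OPENING is the finger opening in mm, set as the command begins (- or left out keeps the last). The fingers move at their own pace and stop on an object; the grip force is fixed at half the most. Time passes only in rows, so rows that do not move let the fingers close. It prints the time, the measured TCP pose, the force, the opening and the grip force at its end. Shift and turn numbers lie between -1 and 1, and a call with a number outside is refused. Input that does not fit is refused with a message, and nothing moves.
- monitor.get_obs(): the state, without advancing time (a new reading comes with each control period).
- imaging.get_image(name): name is "scene" or "side" or "wrist"; returns a dict with "img" (400x640x3 uint8, red, green, blue), "fx", "fy", "cx", "cy" (pixels), "R" (3x3) and "t" (3): a world point X has camera coordinates R X + t. Camera axes: x right, y down, z forward; pixel columns grow to the right and rows downward; lengths in mm; the calibration is good to about 2 mm. A picture is of the moment at which its call begins. There is no depth.
- ctrl.close_job(): hands the job in; it is judged then, once.
The state is a dict: "t": time; "qpos": joint angles; "qvel": joint speeds; "joint_torque": joint torques, N m; "ee_pos": TCP position; "orientation": TCP orientation; "ft_force": force on the tool from outside, world axes, zero at the start; "moment": the same for the moment, N m; "width": finger opening in mm; "grasp_force": force on a finger pad.
Only numpy, scipy, OpenCV 4.12 (cv2) and the standard library are available. Lean on these libraries where they do the work, as an engineer would, in place of code of your own. Each camera call takes 0.05 s, during which the arm holds its last target. There are 200 camera calls.

## Working session

There is one attempt and no reset: what is moved stays moved. The work goes in short steps, Python scripts to look and compute and a shell command to move; the robot and the scene stay as the last step left them, time stands still between calls to the robot, and variables do not carry over. Pictures are saved under pics/ and viewed, at most 14 in all, crops included, and the job is handed in when it is done.

```bash
ls; mkdir -p pics; python3 - <<'E'
from workcell import ctrl, imaging, monitor
import cv2
for n in("scene","side","wrist"):
    d=imaging.get_image(n); cv2.imwrite(f"pics/{n}0.png",cv2.cvtColor(d["img"],cv2.COLOR_RGB2BGR))
    print(n,d["fx"],d["cx"],d["cy"],d["R"],d["t"])
o=monitor.get_obs();print(o)
E
```

```text
jog.py
pics
workcell.py
scene 382.3150356714532 319.22945313484985 204.44687199031875 [[ 0.81381269 -0.58112657 -0.000906  ]
 [-0.35867571 -0.50106347 -0.7875831 ]
 [ 0.4572315   0.64127008 -0.61620779]] [-412.31442757  342.89389804  652.15755753]
side 446.1606075482474 316.8133214328623 201.84573169756902 [[-0.79268137 -0.6092977   0.02031159]
 [-0.37438355  0.46022824 -0.8050012 ]
 [ 0.48113741 -0.64571377 -0.59292539]] [ 539.5127487   238.92233655 1055.3749671 ]
wrist 317.46917312748116 322.36639095825785 198.9751283012264 [[ 9.99999940e-01 -1.85330723e-05 -3.45497246e-04]
 [ 6.88537367e-05 -9.67932507e-01  2.51210384e-01]
 [-3.39073716e-04 -2.51210392e-01 -9.67932448e-01]] [-626.04582331  -28.98139577  388.26179585]
{'t': 0.15, 'qpos': array([-1.90107574e-02,  4.23662408e-01,  1.63048431e+00,  1.64631434e-06,
        1.08863880e+00, -1.90108502e-02]), 'qvel': array([ 5.76266215e-04, -3.16505570e-03, -2.31329680e-03,  1.85401187e-05,
        1.03628995e-03,  2.59871602e-04]), 'joint_torque': array([ 9.52650989e-04, -5.44981134e+01, -2.73919362e+01,  6.45430083e-02,
        2.04369903e-02, -3.19723256e-05]), 'ee_pos': array([6.24588947e+02, 2.72380503e-02, 2.39093922e+02]), 'orientation': array([-2.22083365e+00, -2.22083216e+00,  1.29750717e-03]), 'ft_force': array([-0.3523312 , -0.2921031 , -0.45292286]), 'moment': array([-0.01867874, -0.0107609 , -0.01716578]), 'grasp_force': 0.0, 'width': 87.85807683898184}
```

View pics/scene0.png

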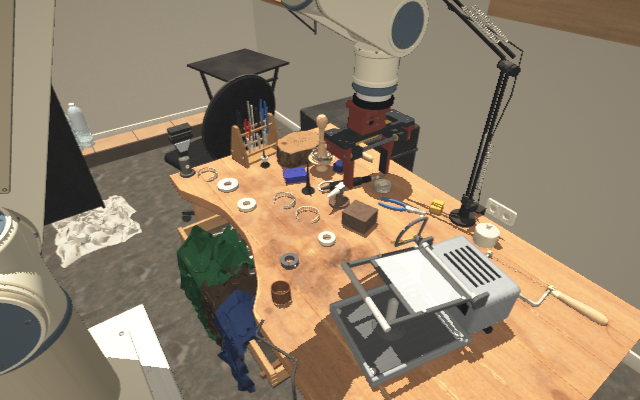

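View pics/side0.png

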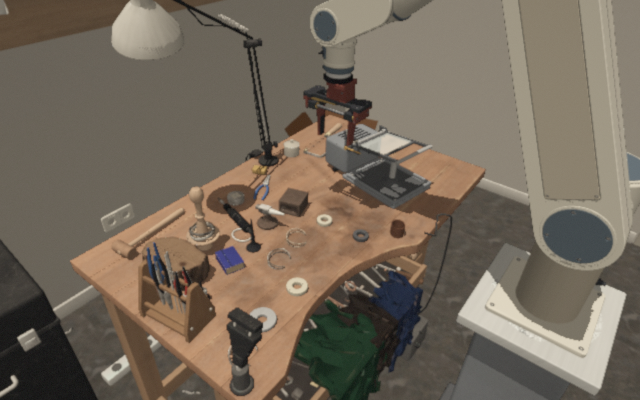

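View pics/wrist0.png

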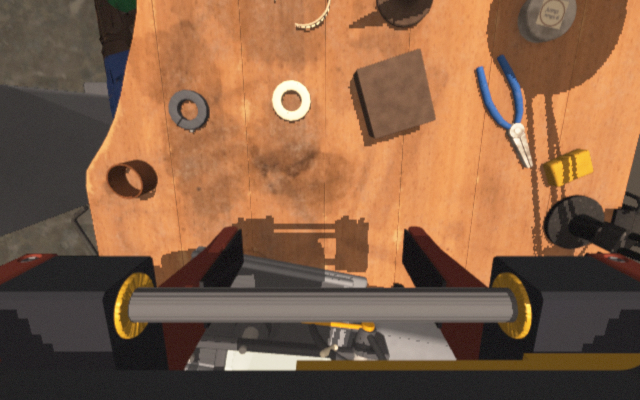

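The scene view shows rings at flange (228,185), felts (247,204) and (327,239), and collar (290,261). The polisher sits at (420,310) with its shield nearly shut. I'll zoom in on the details next.

```bash
cat > h.py <<'E'
import numpy as np, cv2
from workcell import ctrl, imaging, monitor
from scipy.spatial.transform import Rotation as Rot
def img(n):
    return imaging.get_image(n)
def ray(d,u,v):
    R,t=np.array(d["R"]),np.array(d["t"])
    c=-R.T@t; r=R.T@np.array([(u-d["cx"])/d["fx"],(v-d["cy"])/d["fy"],1.]); return c,r/np.linalg.norm(r)
def onz(d,u,v,z):
    c,r=ray(d,u,v); return c+r*(z-c[2])/r[2]
def proj(d,X):
    p=np.array(d["R"])@np.array(X,float)+np.array(d["t"]); return np.array([d["cx"]+d["fx"]*p[0]/p[2],d["cy"]+d["fy"]*p[1]/p[2]])
def save(d,f,box=None,s=1):
    im=cv2.cvtColor(d["img"],cv2.COLOR_RGB2BGR)
    if box: im=im[box[1]:box[3],box[0]:box[2]]
    cv2.imwrite("pics/"+f,cv2.resize(im,None,fx=s,fy=s,interpolation=cv2.INTER_CUBIC))
def tri(d1,p1,d2,p2):
    c1,r1=ray(d1,*p1);c2,r2=ray(d2,*p2)
    A=np.stack([r1,-r2],1); k=np.linalg.lstsq(A,c2-c1,rcond=None)[0]
    a,b=c1+k[0]*r1,c2+k[1]*r2; return (a+b)/2,np.linalg.norm(a-b)
E
python3 - <<'E'
import cv2,numpy as np
a=cv2.imread("pics/scene0.png");b=cv2.imread("pics/side0.png")
m=np.vstack([np.hstack([cv2.resize(a[150:290,170:370],(400,280),interpolation=2),cv2.resize(b[190:330,180:380],(400,280),interpolation=2)]),
 np.hstack([cv2.resize(a[220:385,320:525],(400,320),interpolation=2),cv2.resize(b[115:215,315:440],(400,320),interpolation=2)])])
cv2.imwrite("pics/m0.png",m)
E
```

```text
(no output)
```

View pics/m0.png

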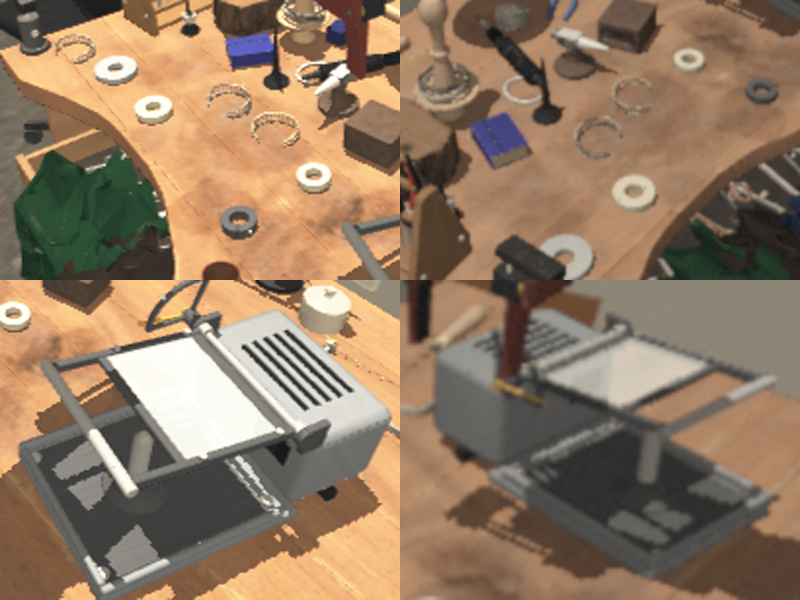

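```bash
python3 - <<'E'
from h import *
s=img("scene");d=img("side");w=img("wrist")
def sc(x,y): return (320+x*205/400,220+(y-280)*165/320)
def sd(x,y): return (315+(x-400)*125/400,115+(y-280)*100/320)
for n,a,b in [("tip",sc(143,431),sd(654,434)),("hinge far/+y",sc(200,328),sd(612,322)),("raill",sc(45,368),sd(655,445)),("railr",sc(130,492),sd(775,380))]:
    print(n,tri(s,a,d,b))
print("tip98",onz(s,*sc(143,431),98),onz(d,*sd(654,434),98))
print("seat36",onz(s,*sc(128,495),36),onz(d,*sd(650,485),36))
print("bed corners z26 scene",[onz(s,*sc(*p),26)[:2].round() for p in [(22,448),(98,595),(296,512)]])
print("side",[onz(d,*sd(*p),26)[:2].round() for p in [(655,572),(775,492),(490,478)]])
# rings
for nm,D,pts in (("scene",s,[(228,185),(247,204),(327,239),(290,261)]),("side",d,[(262,320),(297,286),(324,220),(361,236)]),("wrist",w,[(291,101),(188,110)])):
  g=cv2.cvtColor(D["img"],cv2.COLOR_RGB2HSV)
  for p in pts:
    x0,y0=p[0]-22,p[1]-22; roi=g[max(y0,0):y0+45,max(x0,0):x0+45]
    S,V=roi[...,1],roi[...,2]
    print(nm,p,"wood hsv",roi[2,2],"c",roi[22,10],roi[14,22])
    m=(S<85).astype(np.uint8)
    n,l,st,ce=cv2.connectedComponentsWithStats(m)
    k=1+np.argmax(st[1:,4]); cs,_=cv2.findContours((l==k).astype(np.uint8),0,1); c=max(cs,key=cv2.contourArea)
    x,y,ww,hh=cv2.boundingRect(c)
    print("  blob bbox",x+x0,y+y0,ww,hh,"area",st[k,4], "minEll",np.round(cv2.fitEllipse(c)[0]+np.array([x0,y0]),1),np.round(cv2.fitEllipse(c)[1],1))
    P=np.array([onz(D,q[0][0]+x0,q[0][1]+y0,0)[:2] for q in c]); print("   z0 hull extents",P.min(0).round(),P.max(0).round())
E
```

```text
tip (array([ 533.55281235, -195.56201384,   90.45098589]), np.float64(9.37219794458285))
hinge far/+y (array([ 591.21508944, -192.93798107,  193.29328845]), np.float64(9.161277344891277))
raill (array([ 485.38795791, -106.90227549,  135.83729788]), np.float64(0.9041472288379865))
railr (array([ 447.06546654, -262.3569533 ,  149.66169161]), np.float64(3.7729141014720877))
tip98 [ 534.22286136 -197.90741593   98.        ] [ 522.31447574 -180.22663328   98.        ]
seat36 [ 508.22167672 -214.39036233   36.        ] [ 522.16969192 -187.43551566   36.        ]
bed corners z26 scene [array([ 463., -104.]), array([ 422., -269.]), array([ 633., -318.])]
side [array([453., -77.]), array([ 426., -270.]), array([ 660., -111.])]
scene (228, 185) wood hsv [ 17 115 250] c [ 17  98 247] [ 16 106 245]
  blob bbox 217 178 22 14 area 242 minEll [227.4 184.4] [13.4 21.4]
   z0 hull extents [455. 420.] [523. 496.]
scene (247, 204) wood hsv [ 13 121 124] c [ 17 119 249] [ 16 118 243]
  blob bbox 237 198 19 14 area 205 minEll [246.2 204.2] [13.1 18.5]
   z0 hull extents [463. 304.] [517. 367.]
scene (327
[... 725 characters left out ...]
wood hsv [14 87 50] c [ 13 103 175] [ 13  99 155]
  blob bbox 316 214 17 13 area 175 minEll [324.  219.8] [12.4 16. ]
   z0 hull extents [569.  48.] [622. 106.]
side (361, 236) wood hsv [ 13 103 146] c [ 13 105 139] [ 12  99 137]
  blob bbox 353 229 16 13 area 163 minEll [360.4 235.1] [12.4 15.7]
   z0 hull extents [452.  42.] [499.  95.]
wrist (291, 101) wood hsv [ 12 148 208] c [ 28  25 254] [ 13 139 110]
  blob bbox 272 80 38 40 area 838 minEll [290.6  99.8] [36.9 39.1]
   z0 hull extents [568.  67.] [611. 110.]
wrist (188, 110) wood hsv [ 12 149 178] c [  9  32 105] [ 11 138 161]
  blob bbox 168 90 41 42 area 962 minEll [188.  109.6] [36.7 41.4]
   z0 hull extents [448.  53.] [493.  99.]
```

The views show two felts, B larger near (490,330) and A smaller near (593,88). The flange is near (490,458) and the collar near (472,75). The polisher yaw is about -0.24 and the spindle is near (533,-200). Next is a look from above the polisher.

The manual's scale: shifts go in shares of 300 mm and turns go in shares of 4 rad. Converting my numbers, -34 mm / 300 = -0.1133, -15.5 mm / 300 = -0.0517.

```bash
echo '{"motion": [[-0.1133,-0.0517,0,0,0,0],[-0.1133,-0.0517,0,0,0,0],[-0.1133,-0.0517,0,0,0,0],[-0.1133,-0.0517,0,0,0,0]]}' | python3 jog.py; echo '{"motion": [[-0.1133,-0.0517,0,0,0,0],[-0.1133,-0.0517,0,0,0,0],[-0.1133,-0.0517,0,0,0,0],[-0.1133,-0.0517,0,0,0,0]]}' | python3 jog.py ; echo '{"motion": [[0,0,0,0,0,0.03],[0,0,0,0,0,0.03],[0,0,0,0,0,0],[0,0,0,0,0,0]]}' | python3 jog.py 50
python3 - <<'E'
from h import *
d=img("wrist"); save(d,"w1.png"); np.savez("w1",**{k:np.array(v) for k,v in d.items()})
E
```

```text
t: 0.63
ee_pos: [562.1, -137.0, 239.6]
orientation: [-2.22, -2.223, 0.0]
ft_force: [-0.2, -1.2, -0.6]
width: 87.9
grasp_force: 0.0
t: 0.97
ee_pos: [500.0, -273.5, 239.8]
orientation: [2.221, 2.221, 0.0]
ft_force: [0.6, -0.5, -0.6]
width: 87.9
grasp_force: 0.0
t: 1.3
ee_pos: [500.9, -272.1, 239.6]
orientation: [-2.468, -1.944, 0.0]
ft_force: [-0.0, -0.1, 0.7]
width: 64.8
grasp_force: 0.0
```

View pics/w1.png

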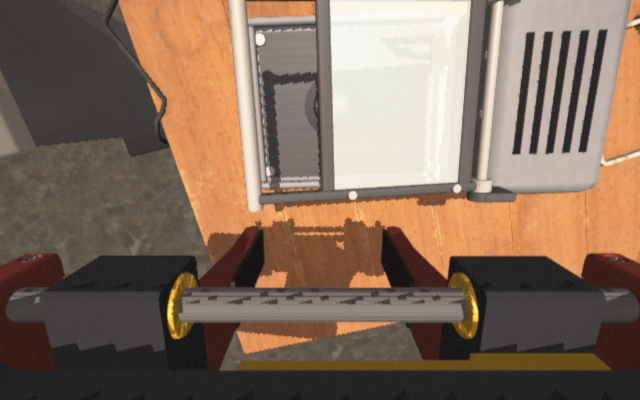

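```bash
python3 - <<'E'
from h import *
d=dict(np.load("w1.npz"))
for z in(136,143,150): print(z,onz(d,237,0,z)[:2],onz(d,254,208,z)[:2], onz(d,254,196,z)[:2])
a,b=onz(d,495,10,126),onz(d,481,185,126);print("hinge",a,b)
print("spindle?",onz(d,338,100,98),"arm hinge end",onz(d,482,193,126),onz(d,513,196,126))
print("bed FL corner",onz(d,256,36,26),onz(d,264,185,26))
E
```

```text
136 [ 479.46466404 -114.66485128] [ 447.85580446 -261.31329005] [ 450.73644033 -251.6866104 ]
143 [ 480.56596947 -117.20638851] [ 449.85093763 -259.7079379 ] [ 452.65011557 -250.3534792 ]
150 [ 481.66727489 -119.74792573] [ 451.8460708  -258.10258576] [ 454.56379082 -249.02034799]
hinge [ 658.08793676 -161.10485248  126.        ] [ 633.5810429  -288.74212597  126.        ]
spindle? [ 534.95250726 -194.27020447   98.        ] arm hinge end [ 633.62471406 -295.76628501  126.        ] [ 658.55219592 -304.44012276  126.        ]
bed FL corner [ 471.25960772 -110.70455022   26.        ] [ 435.58592295 -262.826058     26.        ]
```

Scaled: 25.5 mm / 300 = 0.085, 25 mm / 300 = 0.0833, -0.02 rad / 4 = -0.005.

```bash
echo '{"motion": [[0.0833,-0.0617,0,0,0,0],[0.0833,-0.0617,0,0,0,0],[0.085,-0.0617,0,0,0,-0.005],[0,0,0,0,0,0]]}' | python3 jog.py 50;  echo '{"motion": [[0,0,0.0833,0,0,0],[0,0,0.0833,0,0,0],[0,0,0.0833,0,0,0],[0,0,0.0767,0,0,0],[0,0,0,0,0,0]]}' | python3 jog.py; echo '{"motion": [[0,0,0,0,0,0],[0,0,0,0,0,0],[0,0,0,0,0,0],[0,0,0,0,0,0],[0,0,0,0,0,0]]}' | python3 jog.py 6; echo '{"motion": [[0,0,0,0,0,0],[0,0,0,0,0,0],[0,0,0,0,0,0]]}' | python3 jog.py
```

```text
t: 1.68
ee_pos: [462.4, -181.1, 239.1]
orientation: [-2.442, -1.97, 0.002]
ft_force: [-0.1, 0.1, -1.4]
width: 50.2
grasp_force: 0.0
t: 2.1
ee_pos: [463.1, -184.3, 138.2]
orientation: [-2.444, -1.965, 0.005]
ft_force: [-0.8, 0.8, -0.0]
width: 50.4
grasp_force: 0.0
t: 2.52
ee_pos: [465.7, -185.7, 142.8]
orientation: [2.45, 1.963, 0.002]
ft_force: [-0.3, -0.2, 0.0]
width: 20.1
grasp_force: 0.0
t: 2.77
ee_pos: [465.7, -185.7, 142.3]
orientation: [2.45, 1.964, 0.001]
ft_force: [1.3, 0.2, 3.2]
width: 11.2
grasp_force: 30.0
```

Scaled: -13.5 mm / 300 = -0.045, -13.4 mm / 300 = -0.0447.

```bash
echo '{"motion": [[0,0.0077,-0.045,0,0,0],[0,0.0077,-0.0447,0,0,0],[0,0.014,-0.0433,0,0,0],[0,0.0143,-0.043,0,0,0]]}' | python3 jog.py; echo '{"motion": [[0,0.0203,-0.0407,0,0,0],[0,0.0207,-0.0403,0,0,0],[0,0.026,-0.0373,0,0,0],[0,0.0263,-0.037,0,0,0]]}' | python3 jog.py; echo '{"motion": [[0,0,0,0,0,0]]}' | python3 jog.py
```

```text
t: 3.1
ee_pos: [479.2, -188.5, 194.6]
orientation: [2.45, 1.963, 0.003]
ft_force: [14.6, -1.4, -12.5]
width: 11.2
grasp_force: 30.0
t: 3.43
ee_pos: [505.6, -194.0, 240.2]
orientation: [-2.451, -1.964, -0.001]
ft_force: [10.1, -0.9, -17.7]
width: 11.4
grasp_force: 30.0
t: 3.52
ee_pos: [507.2, -194.3, 242.1]
orientation: [2.451, 1.963, 0.004]
ft_force: [4.5, 2.2, 0.4]
width: 11.6
grasp_force: 30.0
```

Scaled: 10.8 mm / 300 = 0.036, 10.7 mm / 300 = 0.0357.

```bash
echo '{"motion": [[0,0.0313,-0.033,0,0,0],[0,0.0313,-0.033,0,0,0],[0,0.0357,-0.028,0,0,0],[0,0.036,-0.028,0,0,0]]}' | python3 jog.py; echo '{"motion": [[0,0.0393,-0.0223,0,0,0],[0,0.0397,-0.0223,0,0,0],[0,0.0423,-0.0163,0,0,0],[0,0.0427,-0.0163,0,0,0]]}' | python3 jog.py; echo '{"motion": [[0,0.044,-0.01,0,0,0],[0,0.0443,-0.0097,0,0,0],[0,0.045,-0.0033,0,0,0],[0,0.045,-0.0033,0,0,0],[0,0,0,0,0,0]]}' | python3 jog.py; echo '{"motion": [[0,0,0,0,0,0]]}' | python3 jog.py
```

```text
t: 3.85
ee_pos: [542.1, -202.1, 276.6]
orientation: [-2.447, -1.96, 0.006]
ft_force: [-0.8, 2.1, -10.2]
width: 11.4
grasp_force: 30.0
t: 4.18
ee_pos: [590.6, -212.6, 301.2]
orientation: [-2.447, -1.961, 0.004]
ft_force: [-7.0, 5.4, 5.2]
width: 10.9
grasp_force: 30.0
t: 4.6
ee_pos: [646.2, -224.9, 309.2]
orientation: [-2.451, -1.965, -0.002]
ft_force: [3.2, 4.2, 4.0]
width: 11.3
grasp_force: 30.0
t: 4.68
ee_pos: [646.0, -224.9, 309.2]
orientation: [2.45, 1.964, 0.004]
ft_force: [4.5, 4.1, 3.5]
width: 11.3
grasp_force: 30.0
```

```bash
python3 - <<'E'
from h import *
a=img("scene");b=img("side")
for n,d in(("s1",a),("d1",b)): np.savez(n,**{k:np.array(v) for k,v in d.items()})
x=cv2.resize(a["img"][170:385,310:550],(480,430),interpolation=2);y=cv2.resize(b["img"][60:215,310:470],(320,310),interpolation=2)
y=cv2.copyMakeBorder(y,0,120,0,0,0);cv2.imwrite("pics/m1.png",np.hstack([x,y])[...,::-1])
E
```

```text
(no output)
```

View pics/m1.png

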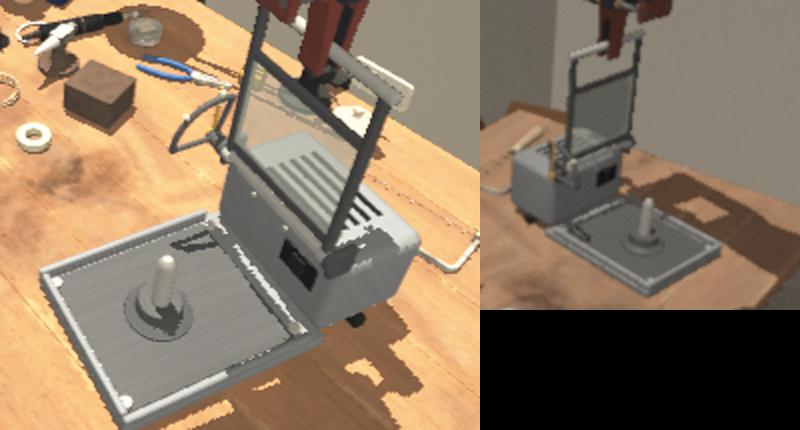

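Scaled: -30 mm / 300 = -0.1.

```bash
python3 - <<'E'
from h import *
for n,box in(("s1",(378,290,405,335)),("d1",(382,152,405,190))):
    d=dict(np.load(n+".npz")); g=cv2.cvtColor(d["img"],cv2.COLOR_RGB2HSV)[box[1]:box[3],box[0]:box[2]]
    V=g[...,2].astype(int); thr=(cv2.threshold(g[...,2],0,255,cv2.THRESH_OTSU)[0])
    print(n,"thr",thr)
    for r in range(0,V.shape[0],2):
        xs=np.where(V[r]>thr)[0]; print(box[1]+r, (xs.min()+box[0],xs.max()+box[0],len(xs)) if len(xs) else None, end="; ")
    print()
    for P in((533.6,-200,98),(533.6,-200,36),(533,-198,98)): print(P,proj(d,P).round(1))
E
echo '{"motion": [[0,0,0,0,0,0],[0,0,0,0,0,0],[0,0,0,0,0,0]]}' | python3 jog.py 34; echo '{"motion": [[0,0,-0.1,0,0,0],[0,0,-0.1,0,0,0],[0,0,0,0,0,0]]}' | python3 jog.py
```

```text
s1 thr 111.0
290 (np.int64(378), np.int64(398), 17); 292 (np.int64(378), np.int64(403), 20); 294 (np.int64(378), np.int64(397), 20); 296 (np.int64(378), np.int64(403), 26); 298 (np.int64(378), np.int64(404), 27); 300 (np.int64(378), np.int64(404), 27); 302 (np.int64(378), np.int64(404), 27); 304 (np.int64(378), np.int64(404), 27); 306 (np.int64(378), np.int64(404), 27); 308 (np.int64(378), np.int64(404), 27); 310 (np.int64(378), np.int64(404), 27); 312 (np.int64(378), np.int64(404), 27); 314 (np.int64(378), np.int64(404), 27); 316 (np.int64(378), np.int64(404), 27); 318 (np.int64(379), np.int64(404), 26); 320 (np.int64(379), np.int64(404), 26); 322 (np.int64(380), np.int64(404), 22); 324 (np.int64(381), np.int64(404), 13); 326 (np.int64(383), np.int64(404), 9); 328 (np.int64(378), np.int64(404), 9); 330 (np.int64(378), np.int64(404), 9); 332 (np.int64(378), np.int64(404), 12); 334 (np.int64(378), np.int64(404), 17); 
(533.6, -200, 98) [393.8 298.8]
(533.6, -200, 36) [390. 319.]
(533, -198, 98) [392.8 298.2]
d1 thr 110.0
152 (np.int64(382), np.int64(393), 10); 154 (np.int64(382), np.i
[... 190 characters left out ...]
nt64(391), np.int64(400), 8); 168 (np.int64(390), np.int64(404), 7); 170 (np.int64(390), np.int64(402), 6); 172 (np.int64(390), np.int64(404), 6); 174 (np.int64(390), np.int64(393), 4); 176 (np.int64(389), np.int64(393), 5); 178 None; 180 None; 182 None; 184 (np.int64(387), np.int64(389), 3); 186 (np.int64(389), np.int64(389), 1); 188 None; 
(533.6, -200, 98) [394.4 159.3]
(533.6, -200, 36) [392.  176.1]
(533, -198, 98) [394.2 159.7]
t: 5.03
ee_pos: [643.9, -225.8, 308.3]
orientation: [-2.451, -1.963, 0.002]
ft_force: [-0.4, -0.7, 0.3]
width: 27.7
grasp_force: 0.0
t: 5.28
ee_pos: [646.4, -226.7, 375.0]
orientation: [2.446, 1.959, 0.006]
ft_force: [0.8, -1.1, 0.8]
width: 34.1
grasp_force: 0.0
```

Shield is upright and the rail is released. Now over to the flange and felt B.

Scaled: 31 mm / 300 = 0.1033, -16.5 mm / 300 = -0.055.

```bash
echo '{"motion": [[0.1033,-0.055,0,0,0,0],[0.1033,-0.055,0,0,0,0],[0.1033,-0.055,0,0,0,0],[0.1033,-0.055,0,0,0,0],[0.1033,-0.055,0,0,0,0]]}' | python3 jog.py 80; echo '{"motion": [[0.1033,-0.055,0,0,0,0],[0.1033,-0.055,0,0,0,0],[0.1033,-0.055,0,0,0,0],[0.1033,-0.055,0,0,0,0],[0.1033,-0.055,0,0,0,0]]}' | python3 jog.py; echo '{"motion": [[0.1033,-0.055,0,0,0,0],[0.1033,-0.055,0,0,0,0],[0.1033,-0.055,0,0,0,0],[0.1033,-0.055,0,0,0,0],[0.1033,-0.055,0,0,0,0]]}' | python3 jog.py;echo '{"motion": [[0.1033,-0.055,0,0,0,0],[0.0767,-0.04,0,0,0,0],[0,0,0,0,0,-0.0275],[0,0,0,0,0,-0.0275],[0,0,0,0,0,0]]}' | python3 jog.py; echo '{"motion": [[0,0,0,0,0,0]]}' | python3 jog.py
python3 - <<'E'
from h import *
d=img("wrist"); save(d,"w2.png"); np.savez("w2",**{k:np.array(v) for k,v in d.items()})
print(monitor.get_obs()["qpos"])
E
```

```text
t: 5.7
ee_pos: [596.8, -55.4, 368.3]
orientation: [-2.453, -1.963, 0.001]
ft_force: [0.7, 0.5, 0.2]
width: 63.8
grasp_force: 0.0
t: 6.12
ee_pos: [550.2, 114.0, 368.4]
orientation: [2.452, 1.963, -0.001]
ft_force: [0.7, 0.4, 1.2]
width: 79.8
grasp_force: 0.0
t: 6.53
ee_pos: [503.7, 283.2, 368.4]
orientation: [2.452, 1.963, -0.001]
ft_force: [-0.1, 0.3, 0.1]
width: 79.9
grasp_force: 0.0
t: 6.95
ee_pos: [488.1, 341.2, 368.1]
orientation: [2.216, 2.227, -0.002]
ft_force: [1.1, 0.9, 0.3]
width: 79.8
grasp_force: 0.0
t: 7.03
ee_pos: [488.4, 340.8, 368.4]
orientation: [2.225, 2.218, -0.001]
ft_force: [0.0, 0.0, -0.5]
width: 80.3
grasp_force: 0.0
[ 5.88998130e-01  2.60618372e-01  1.56082817e+00 -1.95005644e-04
  1.32067689e+00  5.92907283e-01]
```

View pics/w2.png

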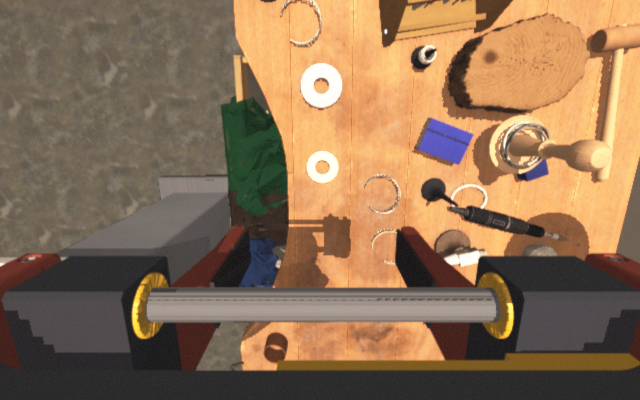

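```bash
cat >> h.py <<'E'
def ring(d,p,h,smax=70,vmin=0,r=40):
    g=cv2.cvtColor(d["img"],cv2.COLOR_RGB2HSV); x0,y0=max(int(p[0])-r,0),max(int(p[1])-r,0)
    g=g[y0:y0+2*r,x0:x0+2*r]; m=((g[...,1]<smax)&(g[...,2]>vmin)).astype(np.uint8)
    n,l,st,ce=cv2.connectedComponentsWithStats(m)
    dist=np.linalg.norm(ce[1:]+[x0,y0]-np.array(p),axis=1)+1e3*(st[1:,4]<60); k=1+np.argmin(dist)
    cs,_=cv2.findContours((l==k).astype(np.uint8),0,1); c=max(cs,key=cv2.contourArea)
    f=np.zeros_like(m); cv2.drawContours(f,[c],-1,1,-1); M=cv2.moments(f,True)
    u,v=M["m10"]/M["m00"]+x0,M["m01"]/M["m00"]+y0
    X=onz(d,u,v,h*.8); c0,_=ray(d,u,v); sc=np.linalg.norm(c0-X)/d["fx"]
    ho=f-(l==k); Mh=cv2.moments(ho.astype(np.uint8),True)
    H=onz(d,Mh["m10"]/max(Mh["m00"],1)+x0,Mh["m01"]/max(Mh["m00"],1)+y0,h*.5)
    return X.round(1),"hole",H.round(1),"diam~",round(2*np.sqrt(M["m00"]/np.pi)*sc,1),"px",round(u,1),round(v,1)
E
python3 - <<'E'
from h import *
d=dict(np.load("w2.npz"))
print("flange",ring(d,(321,86),10,60,120)); print("B",ring(d,(322,167),12,80,120))
print("cuffs",[onz(d,*p,7)[:2].round() for p in((382,193),(386,245))])
w=dict(np.load("w1.npz"))
E
```

```text
flange (array([488.5, 456. ,   8. ]), 'hole', array([488.5, 455.6,   5. ]), 'diam~', np.float64(68.9), 'px', 321.0, 84.9)
B (array([489.8, 333. ,   9.6]), 'hole', array([489.6, 332.4,   6. ]), 'diam~', np.float64(51.5), 'px', 322.1, 166.5)
cuffs [array([588., 289.]), array([598., 197.])]
```

Scaled: 29 mm / 300 = 0.0967, 28 mm / 300 = 0.0933.

```bash
echo '{"motion": [[0.0967,0,0,0,0,0],[0.0967,0,0,0,0,0],[0.0967,0,0,0,0,0],[0.0933,0,0,0,0,0]]}' | python3 jog.py 84; echo '{"motion": [[0,0,0.1167,0,0,0],[0,0,0.1167,0,0,0],[0,0,0.1167,0,0,0],[0,0,0.1167,0,0,0],[0,0,0.1167,0,0,0]]}' | python3 jog.py; echo '{"motion": [[0,0,0.1167,0,0,0],[0,0,0.1167,0,0,0],[0,0,0.1167,0,0,0],[0,0,0.0833,0,0,0],[0,0,0.05,0,0,0]]}' | python3 jog.py; echo '{"motion": [[0,0,0.0467,0,0,0],[0,0,0.0333,0,0,0],[0,0,0.0167,0,0,0],[0,0,0,0,0,0]]}' | python3 jog.py
```

```text
t: 7.42
ee_pos: [489.0, 456.6, 368.9]
orientation: [2.226, 2.216, 0.0]
ft_force: [-0.1, 0.6, -0.1]
width: 84.1
grasp_force: 0.0
t: 7.83
ee_pos: [488.8, 455.5, 192.4]
orientation: [2.226, 2.217, 0.001]
ft_force: [0.3, 0.4, -0.8]
width: 83.9
grasp_force: 0.0
t: 8.25
ee_pos: [487.5, 454.2, 45.3]
orientation: [-2.225, -2.217, 0.007]
ft_force: [-0.7, -0.7, -0.7]
width: 84.0
grasp_force: 0.0
t: 8.58
ee_pos: [488.7, 456.1, 19.5]
orientation: [2.222, 2.221, -0.0]
ft_force: [0.8, -0.2, 0.2]
width: 84.4
grasp_force: 0.0
```

```bash
echo '{"motion": [[0,0,0,0,0,0],[0,0,0,0,0,0],[0,0,0,0,0,0],[0,0,0,0,0,0],[0,0,0,0,0,0]]}' | python3 jog.py 40; echo '{"motion": [[0,0,-0.0167,0,0,0],[0,0,-0.05,0,0,0],[0,0,-0.1,0,0,0],[0,0,-0.1,0,0,0],[0,0,-0.1,0,0,0]]}' | python3 jog.py; echo '{"motion": [[0,0,-0.1,0,0,0],[0,0,-0.1,0,0,0],[0,0,0,0,0,0]]}' | python3 jog.py
```

```text
t: 9.0
ee_pos: [488.8, 456.6, 20.9]
orientation: [-2.221, -2.221, -0.002]
ft_force: [-2.7, 0.7, 6.4]
width: 62.6
grasp_force: 30.0
t: 9.42
ee_pos: [488.4, 455.8, 131.5]
orientation: [2.221, 2.221, -0.001]
ft_force: [-0.0, 1.3, -2.1]
width: 62.7
grasp_force: 30.0
t: 9.67
ee_pos: [491.3, 458.4, 197.7]
orientation: [2.221, 2.221, 0.017]
ft_force: [0.7, 0.9, -1.8]
width: 62.8
grasp_force: 30.0
```

Scaled: -36 mm / 300 = -0.12, -20 mm / 300 = -0.0667.

```bash
echo '{"motion": [[-0.0667,0.0033,0,0,0,0],[-0.12,0.0033,0,0,0,0],[-0.12,0.0033,0,0,0,0],[-0.12,0.0033,0,0,0,0],[-0.12,0.0033,0,0,0,0]]}' | python3 jog.py; echo '{"motion": [[-0.12,0.0033,0,0,0,0],[-0.12,0.0033,0,0,0,0],[-0.12,0.0033,0,0,0,0],[-0.12,0.0033,0,0,0,0],[-0.12,0.0033,0,0,0,0]]}' | python3 jog.py; echo '{"motion": [[-0.12,0.0067,0,0,0,0],[-0.12,0.0067,0,0,0,0],[-0.12,0.0067,0,0,0,0],[-0.12,0.0067,0,0,0,0],[-0.12,0.0067,0,0,0,0]]}' | python3 jog.py;echo '{"motion": [[-0.12,0.0067,0,0,0,0],[-0.12,0.0067,0,0,0,0],[-0.12,0.0067,0,0,0,0],[-0.12,0.0067,0,0,0,0],[-0.12,0.0067,0,0,0,0]]}' | python3 jog.py;echo '{"motion": [[-0.0733,0,0,0,0,0],[0,0,0,0,0,0.0275],[0,0,0,0,0,0.0275],[0,0,0,0,0,0],[0,0,0,0,0,0]]}' | python3 jog.py
python3 - <<'E'
from h import *
d=img("wrist"); save(d,"w3.png"); np.savez("w3",**{k:np.array(v) for k,v in d.items()})
E
```

```text
t: 10.08
ee_pos: [492.8, 290.3, 189.4]
orientation: [-2.221, -2.222, 0.001]
ft_force: [0.2, -0.6, -2.2]
width: 62.7
grasp_force: 30.0
t: 10.5
ee_pos: [497.8, 110.3, 189.7]
orientation: [-2.221, -2.222, 0.001]
ft_force: [1.4, -0.3, -3.0]
width: 62.9
grasp_force: 30.0
t: 10.92
ee_pos: [507.9, -69.7, 189.7]
orientation: [-2.221, -2.221, 0.0]
ft_force: [0.1, 0.1, -2.0]
width: 62.8
grasp_force: 30.0
t: 11.33
ee_pos: [517.8, -249.6, 189.6]
orientation: [-2.221, -2.221, 0.0]
ft_force: [0.4, -0.4, -2.3]
width: 62.7
grasp_force: 30.0
t: 11.75
ee_pos: [518.1, -269.8, 189.5]
orientation: [-2.448, -1.967, 0.001]
ft_force: [-0.1, -0.2, -2.1]
width: 62.6
grasp_force: 30.0
```

View pics/w3.png

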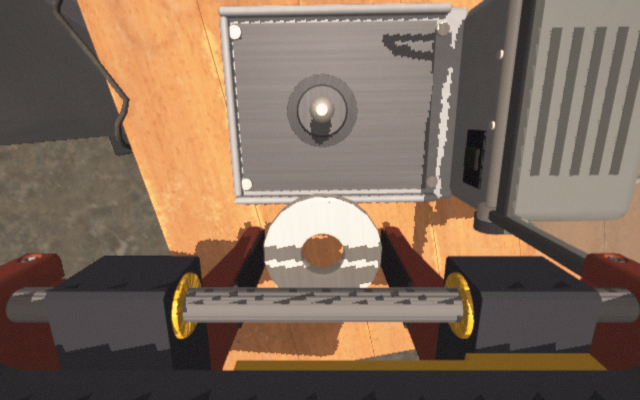

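```bash
python3 - <<'E'
from h import *
d=dict(np.load("w3.npz")); g=cv2.cvtColor(d["img"],cv2.COLOR_RGB2HSV)
V=g[95:125,308:336,2]; m=(V>200); ys,xs=np.where(m); u,v=xs.mean()+308,ys.mean()+95
print(u,v,m.sum(),onz(d,u,v,98))
# seat circle
for p in((287,110),(357,110)): print(onz(d,*p,26))
hm=((g[225:275,295:350,0]>0)&(g[225:275,295:350,1]>110)).astype(np.uint8)
n,l,st,ce=cv2.connectedComponentsWithStats(hm); k=1+np.argmax(st[1:,4]); print("hole",ce[k]+[295,225],st[k])
u,v=ce[k]+[295,225]
for z in(172,176,181): print(onz(d,u,v,z))
o=monitor.get_obs();print(o["ee_pos"],o["qpos"])
E
```

```text
321.33720930232556 107.44186046511628 172 [ 535.06677513 -195.6101961    98.        ]
[ 503.51283739 -188.99964776   26.        ]
[ 567.25032957 -203.05294907   26.        ]
hole [322.34906588 250.2792527 ] [   7    9   42   33 1017]
[ 519.13606589 -271.2001265   172.        ]
[ 519.51424771 -269.48472813  176.        ]
[ 519.98697498 -267.34048017  181.        ]
[ 518.23997798 -269.59584058  189.55394125] [-5.00027028e-01  4.26159742e-01  1.75927031e+00 -8.08636400e-05
  9.56805863e-01 -2.83565302e-01]
```

Scaled: 26 mm / 300 = 0.0867, 23.3 mm / 300 = 0.0777.

```bash
echo '{"motion": [[0.0867,0,0,0,0,0],[0.0867,0,0,0,0,0],[0.0777,-0.0013,0,0,0,0],[0,0,0,0,0,0]]}' | python3 jog.py; echo '{"motion": [[0,0,0.0833,0,0,0],[0,0,0.0833,0,0,0],[0,0,0.0667,0,0,0],[0,0,0,0,0,0]]}' | python3 jog.py;  echo '{"motion": [[0,0,0.0167,0,0,0],[0,0,0.0167,0,0,0],[0,0,0.0167,0,0,0],[0,0,0,0,0,0]]}' | python3 jog.py
```

```text
t: 12.13
ee_pos: [534.8, -192.7, 189.7]
orientation: [-2.445, -1.97, -0.001]
ft_force: [0.5, 0.5, -2.6]
width: 62.5
grasp_force: 30.0
t: 12.47
ee_pos: [532.1, -195.2, 116.3]
orientation: [-2.445, -1.964, 0.005]
ft_force: [-1.2, 0.3, -3.1]
width: 62.7
grasp_force: 30.0
t: 12.8
ee_pos: [534.7, -196.4, 104.8]
orientation: [2.451, 1.964, 0.0]
ft_force: [-0.2, 0.3, -1.9]
width: 62.9
grasp_force: 30.0
```

Scaled: 8 mm / 300 = 0.0267.

```bash
echo '{"motion": [[0,0,0.0267,0,0,0],[0,0,0.0267,0,0,0],[0,0,0.0267,0,0,0],[0,0,0.0267,0,0,0],[0,0,0,0,0,0]]}' | python3 jog.py; echo '{"motion": [[0,0,0.02,0,0,0],[0,0,0.0133,0,0,0],[0,0,0.0067,0,0,0],[0,0,0.0067,0,0,0],[0,0,0,0,0,0]]}' | python3 jog.py
```

```text
t: 13.22
ee_pos: [533.7, -196.0, 70.9]
orientation: [-2.45, -1.963, 0.002]
ft_force: [-0.8, 0.6, -3.0]
width: 62.5
grasp_force: 30.0
t: 13.63
ee_pos: [534.5, -196.3, 58.5]
orientation: [-2.452, -1.964, 0.0]
ft_force: [-1.0, 0.4, -2.4]
width: 62.6
grasp_force: 30.0
```

Scaled: 1.5 mm / 300 = 0.005, 0.5 mm / 300 = 0.0017.

```bash
echo '{"motion": [[0,0,0.005,0,0,0],[0,0,0.005,0,0,0],[0,0,0.0017,0,0,0],[0,0,0,0,0,0]]}' | python3 jog.py; echo '{"motion": [[0,0,0,0,0,0],[0,0,0,0,0,0],[0,0,0,0,0,0],[0,0,0,0,0,0]]}' | python3 jog.py 84;  echo '{"motion": [[0,0,-0.0667,0,0,0],[0,0,-0.0833,0,0,0],[0,0,-0.1,0,0,0],[0,0,-0.1,0,0,0],[0,0,-0.1,0,0,0]]}' | python3 jog.py
python3 - <<'E'
from h import *
a=img("scene");b=img("side")
x=cv2.resize(a["img"][240:360,330:470],(560,480),interpolation=2);y=cv2.resize(b["img"][140:210,360:420],(240,280),interpolation=2)
y=cv2.copyMakeBorder(y,0,200,0,0,0);cv2.imwrite("pics/m2.png",np.hstack([x,y])[...,::-1])
E
```

```text
t: 13.97
ee_pos: [535.0, -196.4, 56.8]
orientation: [2.451, 1.964, 0.0]
ft_force: [-3.3, 1.5, 12.5]
width: 62.9
grasp_force: 30.0
t: 14.3
ee_pos: [534.8, -196.4, 55.4]
orientation: [2.452, 1.964, 0.0]
ft_force: [0.3, -0.7, 0.5]
width: 83.3
grasp_force: 0.0
t: 14.72
ee_pos: [534.3, -196.2, 191.3]
orientation: [-2.451, -1.964, 0.001]
ft_force: [1.0, -0.8, -0.8]
width: 84.2
grasp_force: 0.0
```

View pics/m2.png

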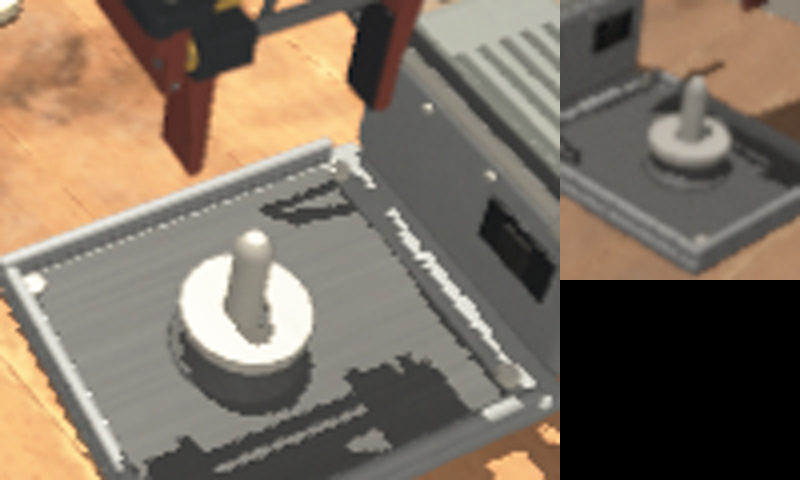

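The flange is seated on the spindle: about 12 N of contact at the right height, and it looks flat. Next is felt B.

The manual's scale: shifts go in shares of 300 mm and turns go in shares of 4 rad. Converting my numbers, 34 mm / 300 = 0.1133, 33 mm / 300 = 0.11.

```bash
echo '{"motion": [[0.0667,-0.0333,-0.0667,0,0,0],[0.11,-0.0367,-0.0467,0,0,0],[0.1133,-0.0367,-0.0467,0,0,0],[0.1133,-0.0367,0,0,0,0],[0.1133,-0.0367,0,0,0,0]]}' | python3 jog.py 74; echo '{"motion": [[0.1133,-0.0367,0,0,0,0],[0.1133,-0.0367,0,0,0,0],[0.1133,-0.0367,0,0,0,0],[0.1133,-0.0367,0,0,0,0],[0.1133,-0.0367,0,0,0,0]]}' | python3 jog.py;echo '{"motion": [[0.1133,-0.0367,0,0,0,0],[0.1133,-0.0367,0,0,0,0],[0.1133,-0.0367,0,0,0,0],[0,0,0,0,0,-0.0275],[0,0,0,0,0,-0.0275]]}' | python3 jog.py;echo '{"motion": [[0,0,0,0,0,0],[0,0,0,0,0,0]]}' | python3 jog.py
python3 - <<'E'
from h import *
d=img("wrist"); np.savez("w4",**{k:np.array(v) for k,v in d.items()}); p=proj(d,(489.8,333,10)); print(p,ring(d,p,12,80,120,60))
s=img("scene");p=proj(s,(593,88,6));print(p,"A",ring(s,p,12,85)); p=proj(s,(471,76,6));print("C",ring(s,p,12,85))
E
```

```text
t: 15.23
ee_pos: [515.6, -32.0, 238.4]
orientation: [2.452, 1.963, 0.001]
ft_force: [-0.2, -0.3, -0.5]
width: 74.2
grasp_force: 0.0
t: 15.65
ee_pos: [498.4, 146.2, 237.4]
orientation: [-2.452, -1.964, 0.001]
ft_force: [-0.3, 0.5, 1.0]
width: 74.6
grasp_force: 0.0
t: 16.07
ee_pos: [488.5, 253.4, 237.1]
orientation: [-2.212, -2.23, 0.002]
ft_force: [0.2, -0.7, 0.4]
width: 73.9
grasp_force: 0.0
t: 16.23
ee_pos: [488.8, 251.3, 237.4]
orientation: [-2.224, -2.218, 0.002]
ft_force: [-0.8, -0.3, -0.1]
width: 74.0
grasp_force: 0.0
[321.61014783 105.16838936] (array([489.5, 333. ,   9.6]), 'hole', array([489.5, 332.9,   6. ]), 'diam~', np.float64(54.5), 'px', 321.3, 105.1)
[326.72350457 236.32379262] A (array([586.1,  80.3,   9.6]), 'hole', array([588.2,  82.9,   6. ]), 'diam~', np.float64(41.7), 'px', 326.4, 238.1)
C (array([468.7,  69.7,   9.6]), 'hole', array([471.3,  73.1,   6. ]), 'diam~', np.float64(42.7), 'px', 289.1, 260.3)
```

Scaled: 35 mm / 300 = 0.1167, 30 mm / 300 = 0.1.

```bash
echo '{"motion": [[0.0933,0,0,0,0,0],[0.0933,0,0,0,0,0],[0.0857,0.0023,0,0,0,0],[0,0,0.1,0,0,0],[0,0,0.1167,0,0,0]]}' | python3 jog.py; echo '{"motion": [[0,0,0.1167,0,0,0],[0,0,0.1167,0,0,0],[0,0,0.1,0,0,0],[0,0,0.0667,0,0,0],[0,0,0.05,0,0,0]]}' | python3 jog.py; echo '{"motion": [[0,0,0.0333,0,0,0],[0,0,0.0167,0,0,0],[0,0,0.01,0,0,0],[0,0,0,0,0,0]]}' | python3 jog.py; echo '{"motion": [[0,0,0,0,0,0],[0,0,0,0,0,0],[0,0,0,0,0,0],[0,0,0,0,0,0],[0,0,0,0,0,0]]}' | python3 jog.py 35; echo '{"motion": [[0,0,-0.0167,0,0,0],[0,0,-0.05,0,0,0],[0,0,-0.1,0,0,0],[0,0,-0.1167,0,0,0],[0,0,-0.1167,0,0,0]]}' | python3 jog.py
```

```text
t: 16.75
ee_pos: [492.0, 335.2, 175.0]
orientation: [2.222, 2.219, 0.011]
ft_force: [-0.0, 0.3, -1.0]
width: 74.3
grasp_force: 0.0
t: 17.17
ee_pos: [489.1, 331.8, 35.7]
orientation: [-2.225, -2.217, 0.005]
ft_force: [-0.1, 0.6, 1.2]
width: 73.9
grasp_force: 0.0
t: 17.5
ee_pos: [490.2, 333.0, 20.4]
orientation: [2.222, 2.22, 0.0]
ft_force: [0.0, 0.2, -0.0]
width: 73.9
grasp_force: 0.0
t: 17.92
ee_pos: [490.2, 333.3, 21.0]
orientation: [2.221, 2.221, 0.001]
ft_force: [-0.2, -0.4, 4.3]
width: 50.1
grasp_force: 30.4
t: 18.33
ee_pos: [489.3, 332.6, 141.2]
orientation: [-2.221, -2.221, 0.003]
ft_force: [0.4, 0.6, 0.4]
width: 50.1
grasp_force: 30.4
```

Scaled: -35 mm / 300 = -0.1167, -25 mm / 300 = -0.0833.

```bash
echo '{"motion": [[-0.05,0.01,-0.0833,0,0,0],[-0.1167,0.01,-0.0833,0,0,0],[-0.1167,0.01,0,0,0,0],[-0.1167,0.01,0,0,0,0],[-0.1167,0.01,0,0,0,0]]}' | python3 jog.py; echo '{"motion": [[-0.1167,0.01,0,0,0,0],[-0.1167,0.01,0,0,0,0],[-0.1167,0.01,0,0,0,0],[-0.1167,0.01,0,0,0,0],[-0.1167,0.01,0,0,0,0]]}' | python3 jog.py;echo '{"motion": [[-0.1167,0.01,0,0,0,0],[-0.1167,0.01,0,0,0,0],[-0.1167,0.01,0,0,0,0],[-0.1167,0.01,0,0,0,0],[-0.08,0.01,0,0,0,0]]}' | python3 jog.py; echo '{"motion": [[0,0,0,0,0,0.0275],[0,0,0,0,0,0.0275],[0,0,0,0,0,0],[0,0,0,0,0,0]]}' | python3 jog.py
python3 - <<'E'
from h import *
d=img("wrist"); save(d,"w5.png",(200,160,440,300),3); o=monitor.get_obs(); e=o["ee_pos"]; print(e,o["width"])
g=cv2.cvtColor(d["img"],cv2.COLOR_RGB2HSV); print(proj(d,e+[0,0,-14]))
E
```

```text
t: 18.75
ee_pos: [504.8, 178.0, 190.5]
orientation: [2.22, 2.222, 0.002]
ft_force: [0.5, -0.5, -1.4]
width: 50.2
grasp_force: 30.4
t: 19.17
ee_pos: [519.6, 2.6, 189.8]
orientation: [2.221, 2.221, 0.0]
ft_force: [-0.2, 0.5, -0.4]
width: 50.0
grasp_force: 30.4
t: 19.58
ee_pos: [534.7, -162.6, 189.8]
orientation: [2.222, 2.22, -0.0]
ft_force: [0.1, -0.0, -0.5]
width: 50.5
grasp_force: 30.4
t: 19.92
ee_pos: [534.6, -159.8, 189.6]
orientation: [-2.449, -1.968, 0.0]
ft_force: [0.5, 0.0, -0.4]
width: 50.3
grasp_force: 30.4
[ 534.67712787 -159.55478572  189.53574914] 50.32547605943058
[319.8363997  250.50047869]
```

View pics/w5.png

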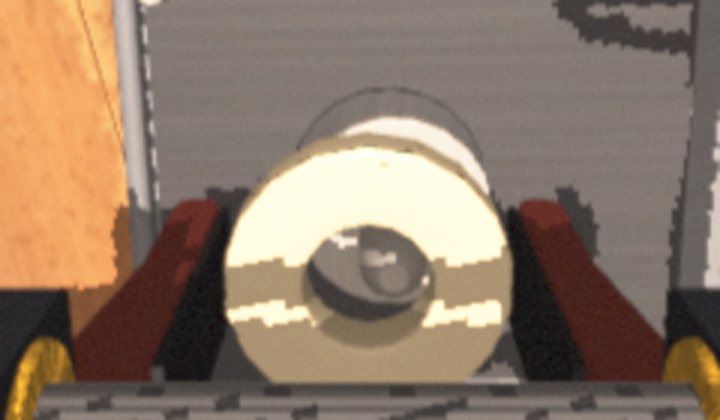

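Felt 52 is held centred, with its bore at about (322,255). Lowering it now.

Scaled: -18 mm / 300 = -0.06, 4 mm / 300 = 0.0133.

```bash
echo '{"motion": [[-0.06,0.0133,0,0,0,0],[-0.06,0.0133,0,0,0,0],[0,0,0,0,0,0],[0,0,0,0,0,0]]}' | python3 jog.py; echo '{"motion": [[0,0,0.0833,0,0,0],[0,0,0.0833,0,0,0],[0,0,0.06,0,0,0],[0,0,0,0,0,0]]}' | python3 jog.py;  echo '{"motion": [[0,0,0.0167,0,0,0],[0,0,0.0167,0,0,0],[0,0,0.0167,0,0,0],[0,0,0,0,0,0]]}' | python3 jog.py; echo '{"motion": [[0,0,0.0267,0,0,0],[0,0,0.0267,0,0,0],[0,0,0.0267,0,0,0],[0,0,0.02,0,0,0],[0,0,0,0,0,0]]}' | python3 jog.py
```

```text
t: 20.3
ee_pos: [534.7, -196.6, 189.5]
orientation: [-2.451, -1.965, -0.0]
ft_force: [0.1, 0.0, -0.7]
width: 50.3
grasp_force: 30.4
t: 20.63
ee_pos: [532.4, -194.6, 118.1]
orientation: [-2.445, -1.963, 0.005]
ft_force: [-0.7, 0.1, 0.5]
width: 50.0
grasp_force: 30.4
t: 20.97
ee_pos: [534.8, -196.4, 106.4]
orientation: [-2.451, -1.965, -0.0]
ft_force: [0.2, 0.6, -0.6]
width: 50.2
grasp_force: 30.4
t: 21.38
ee_pos: [534.0, -196.4, 74.8]
orientation: [-2.45, -1.963, 0.002]
ft_force: [-0.6, -0.3, -0.7]
width: 50.2
grasp_force: 30.4
```

Scaled: 4 mm / 300 = 0.0133, 2 mm / 300 = 0.0067.

```bash
echo '{"motion": [[0,0,0.0133,0,0,0],[0,0,0.0067,0,0,0],[0,0,0,0,0,0]]}' | python3 jog.py; echo '{"motion": [[0,0,0.0033,0,0,0],[0,0,0.0033,0,0,0],[0,0,0,0,0,0]]}' | python3 jog.py; echo '{"motion": [[0,0,0.0033,0,0,0],[0,0,0,0,0,0]]}' | python3 jog.py
```

```text
t: 21.63
ee_pos: [534.7, -196.6, 70.1]
orientation: [-2.452, -1.964, 0.0]
ft_force: [0.3, -0.9, -1.1]
width: 49.9
grasp_force: 30.4
t: 21.88
ee_pos: [534.9, -196.6, 68.5]
orientation: [2.452, 1.964, 0.0]
ft_force: [1.0, 0.4, -0.4]
width: 50.1
grasp_force: 30.4
t: 22.05
ee_pos: [534.8, -196.6, 67.4]
orientation: [2.452, 1.964, 0.0]
ft_force: [-0.1, -0.1, -0.7]
width: 50.4
grasp_force: 30.4
```

Scaled: 1 mm / 300 = 0.0033, 0.7 mm / 300 = 0.0023.

```bash
echo '{"motion": [[0,0,0.0033,0,0,0],[0,0,0.0023,0,0,0],[0,0,0,0,0,0]]}' | python3 jog.py; echo '{"motion": [[0,0,0,0,0,0],[0,0,0,0,0,0],[0,0,0,0,0,0],[0,0,0,0,0,0]]}' | python3 jog.py 74;  echo '{"motion": [[0,0,-0.0667,0,0,0],[0,0,-0.0833,0,0,0],[0,0,-0.1,0,0,0],[0,0,-0.1,0,0,0],[0,0,-0.1,0,0,0]]}' | python3 jog.py
```

```text
t: 22.3
ee_pos: [534.9, -196.7, 66.9]
orientation: [2.452, 1.964, 0.0]
ft_force: [-3.6, 2.2, 12.0]
width: 50.4
grasp_force: 30.4
t: 22.63
ee_pos: [534.8, -196.6, 65.6]
orientation: [-2.452, -1.964, 0.0]
ft_force: [1.1, -0.3, -0.3]
width: 72.5
grasp_force: 0.0
t: 23.05
ee_pos: [534.5, -196.5, 201.7]
orientation: [-2.451, -1.964, 0.001]
ft_force: [1.4, -1.2, -0.3]
width: 73.6
grasp_force: 0.0
```

Felt 52 is home (12 N contact at z 67). Next is felt A.

```bash
echo '{"motion": [[0.0667,0,-0.0333,0,0,0],[0.1033,-0.0033,-0.0333,0,0,0],[0.1067,-0.0033,-0.0333,0,0,0],[0.1067,-0.0033,-0.0267,0,0,0],[0.1067,-0.0033,0,0,0,0]]}' | python3 jog.py 66; echo '{"motion": [[0.1067,-0.0067,0,0,0,0],[0.1033,-0.0067,0,0,0,0],[0,0,0,0,0,0],[0,0,0,0,0,0]]}' | python3 jog.py
python3 - <<'E'
from h import *
d=img("wrist"); np.savez("w6",**{k:np.array(v) for k,v in d.items()}); o=monitor.get_obs();print(o["ee_pos"])
p=proj(d,(589,87,10)); print(p,ring(d,p,12,80,120,60)); p=proj(d,(471,76,10)); print(p,ring(d,p,12,85,0,60))
E
```

```text
t: 23.47
ee_pos: [563.9, -51.1, 240.5]
orientation: [2.451, 1.962, 0.003]
ft_force: [0.5, -0.4, -0.0]
width: 66.1
grasp_force: 0.0
t: 23.8
ee_pos: [572.8, 11.3, 238.5]
orientation: [-2.449, -1.968, 0.001]
ft_force: [0.4, -0.4, 0.5]
width: 65.9
grasp_force: 0.0
[572.59944405  10.22574804 238.45604273]
[320.68214334 109.58004811] (array([590.8,  87.6,   9.6]), 'hole', array([590.7,  87.4,   6. ]), 'diam~', np.float64(45.3), 'px', 322.1, 108.6)
[223.22655943 142.01018977] (array([473.9,  77.1,   9.6]), 'hole', array([473.,  77.,   6.]), 'diam~', np.float64(46.8), 'px', 225.4, 140.5)
```

Scaled: 35 mm / 300 = 0.1167, 30 mm / 300 = 0.1.

```bash
echo '{"motion": [[0.09,0,0,0,0,0],[0.09,0,0,0,0,0],[0.0847,0.0027,0,0,0,0],[0,0,0.1,0,0,0],[0,0,0.1167,0,0,0]]}' | python3 jog.py; echo '{"motion": [[0,0,0.1167,0,0,0],[0,0,0.1167,0,0,0],[0,0,0.1,0,0,0],[0,0,0.0667,0,0,0],[0,0,0.05,0,0,0]]}' | python3 jog.py; echo '{"motion": [[0,0,0.0333,0,0,0],[0,0,0.0167,0,0,0],[0,0,0.0117,0,0,0],[0,0,0,0,0,0]]}' | python3 jog.py; echo '{"motion": [[0,0,0,0,0,0],[0,0,0,0,0,0],[0,0,0,0,0,0],[0,0,0,0,0,0],[0,0,0,0,0,0]]}' | python3 jog.py 28; echo '{"motion": [[0,0,-0.0167,0,0,0],[0,0,-0.05,0,0,0],[0,0,-0.1,0,0,0],[0,0,-0.1167,0,0,0],[0,0,-0.1167,0,0,0]]}' | python3 jog.py
```

```text
t: 24.27
ee_pos: [593.4, 87.3, 175.5]
orientation: [2.449, 1.962, 0.009]
ft_force: [0.6, 0.2, -0.3]
width: 66.0
grasp_force: 0.0
t: 24.68
ee_pos: [589.6, 85.3, 36.1]
orientation: [-2.452, -1.961, 0.005]
ft_force: [0.2, 0.4, 0.1]
width: 65.8
grasp_force: 0.0
t: 25.02
ee_pos: [591.1, 86.8, 20.3]
orientation: [2.452, 1.963, 0.0]
ft_force: [-1.1, 0.1, -0.6]
width: 65.9
grasp_force: 0.0
t: 25.43
ee_pos: [591.3, 87.5, 21.0]
orientation: [2.451, 1.964, 0.001]
ft_force: [-1.2, 0.6, 5.0]
width: 42.2
grasp_force: 30.0
t: 25.85
ee_pos: [590.1, 87.3, 141.1]
orientation: [-2.451, -1.964, 0.003]
ft_force: [1.6, -0.0, -0.6]
width: 42.7
grasp_force: 30.0
```

```bash
echo '{"motion": [[-0.05,0,-0.0833,0,0,0],[-0.1133,0.0033,-0.08,0,0,0],[-0.1167,0.0033,0,0,0,0],[-0.1167,0.0033,0,0,0,0],[-0.1167,0.0033,0,0,0,0]]}' | python3 jog.py; echo '{"motion": [[-0.1167,0.0033,0,0,0,0],[-0.1167,0.0033,0,0,0,0],[-0.1167,0.0033,0,0,0,0],[-0.1013,0.0007,0,0,0,0]]}' | python3 jog.py; echo '{"motion": [[0,0,0,0,0,0],[0,0,0,0,0,0],[0,0,0,0,0,0]]}' | python3 jog.py
```

```text
t: 26.27
ee_pos: [560.9, -65.0, 190.4]
orientation: [2.45, 1.964, 0.002]
ft_force: [0.1, 0.4, -0.3]
width: 43.1
grasp_force: 30.0
t: 26.6
ee_pos: [534.1, -198.6, 189.6]
orientation: [2.452, 1.963, 0.0]
ft_force: [1.0, -0.2, -0.3]
width: 42.9
grasp_force: 30.0
t: 26.85
ee_pos: [534.6, -196.3, 189.3]
orientation: [-2.452, -1.963, -0.0]
ft_force: [0.6, 0.3, -0.7]
width: 42.2
grasp_force: 30.0
```

Scaled: 25 mm / 300 = 0.0833, 18 mm / 300 = 0.06.

```bash
echo '{"motion": [[0,0,0.0833,0,0,0],[0,0,0.0833,0,0,0],[0,0,0.06,0,0,0],[0,0,0,0,0,0]]}' | python3 jog.py;  echo '{"motion": [[0,0,0.0167,0,0,0],[0,0,0.0167,0,0,0],[0,0,0.0167,0,0,0],[0,0,0,0,0,0]]}' | python3 jog.py; echo '{"motion": [[0,0,0.0267,0,0,0],[0,0,0.0267,0,0,0],[0,0,0.0133,0,0,0],[0,0,0.0067,0,0,0],[0,0,0,0,0,0]]}' | python3 jog.py;  echo '{"motion": [[0,0,0.0067,0,0,0],[0,0,0.0033,0,0,0],[0,0,0.0033,0,0,0],[0,0,0,0,0,0]]}' | python3 jog.py
```

```text
t: 27.18
ee_pos: [532.8, -194.2, 118.0]
orientation: [-2.446, -1.963, 0.005]
ft_force: [-0.7, -0.7, 0.4]
width: 42.6
grasp_force: 30.0
t: 27.52
ee_pos: [534.9, -196.4, 106.2]
orientation: [2.451, 1.965, 0.0]
ft_force: [-0.7, -0.5, 0.2]
width: 42.4
grasp_force: 30.0
t: 27.93
ee_pos: [534.5, -196.6, 83.5]
orientation: [-2.451, -1.963, 0.001]
ft_force: [-0.2, -0.1, 0.0]
width: 42.7
grasp_force: 30.0
t: 28.27
ee_pos: [534.8, -196.7, 80.2]
orientation: [2.452, 1.964, -0.0]
ft_force: [-0.2, -0.2, -0.6]
width: 42.4
grasp_force: 30.0
```

Scaled: 1 mm / 300 = 0.0033, 0.5 mm / 300 = 0.0017.

```bash
echo '{"motion": [[0,0,0.0033,0,0,0],[0,0,0.0033,0,0,0],[0,0,0.0017,0,0,0],[0,0,0,0,0,0]]}' | python3 jog.py; echo '{"motion": [[0,0,0,0,0,0],[0,0,0,0,0,0],[0,0,0,0,0,0],[0,0,0,0,0,0]]}' | python3 jog.py 66;  echo '{"motion": [[0,0,-0.0667,0,0,0],[0,0,-0.0833,0,0,0],[0,0,-0.1,0,0,0],[0,0,-0.1,0,0,0],[0,0,-0.1,0,0,0]]}' | python3 jog.py
```

```text
t: 28.6
ee_pos: [535.0, -196.7, 78.9]
orientation: [2.452, 1.964, 0.0]
ft_force: [-3.3, 1.3, 10.8]
width: 42.3
grasp_force: 30.0
t: 28.93
ee_pos: [534.8, -196.6, 77.6]
orientation: [-2.452, -1.964, 0.0]
ft_force: [0.9, 0.2, -0.5]
width: 64.4
grasp_force: 0.0
t: 29.35
ee_pos: [534.4, -196.5, 213.8]
orientation: [-2.451, -1.964, 0.001]
ft_force: [0.9, -0.3, 0.6]
width: 65.4
grasp_force: 0.0
```

Scaled: 30 mm / 300 = 0.1, 24 mm / 300 = 0.08.

```bash
echo '{"motion": [[0.08,-0.05,-0.0433,0,0,0],[0.1,-0.07,-0.0433,0,0,0],[0.1,-0.07,0,0,0,0],[0.1,-0.07,0,0,0,0],[0.1,-0.07,0,0,0,0]]}' | python3 jog.py 66; echo '{"motion": [[0.1,-0.07,0,0,0,0],[0,0,0,0,0,0],[0,0,0,0,0,0]]}' | python3 jog.py
python3 - <<'E'
from h import *
d=img("wrist"); np.savez("w7",**{k:np.array(v) for k,v in d.items()}); o=monitor.get_obs();print(o["ee_pos"])
p=proj(d,(473,77,10)); print(p,ring(d,p,12,85,0,60))
a=img("scene");b=img("side")
x=cv2.resize(a["img"][240:360,330:470],(420,360),interpolation=2);y=cv2.resize(b["img"][140:210,360:420],(308,360),interpolation=2)
cv2.imwrite("pics/m3.png",np.hstack([x,y])[...,::-1])
E
```

```text
t: 29.77
ee_pos: [468.8, -33.3, 239.0]
orientation: [2.452, 1.963, 0.001]
ft_force: [0.9, 0.6, 0.8]
width: 65.9
grasp_force: 0.0
t: 30.02
ee_pos: [455.1, 0.7, 238.8]
orientation: [2.448, 1.968, 0.0]
ft_force: [0.1, -0.2, 0.3]
width: 66.0
grasp_force: 0.0
[ 4.55792782e+02 -2.40690140e-01  2.38891660e+02]
[321.96016028 108.74045631] (array([472.9,  77.1,   9.6]), 'hole', array([472.8,  77.1,   6. ]), 'diam~', np.float64(45.8), 'px', 321.9, 108.7)
```

View pics/m3.png

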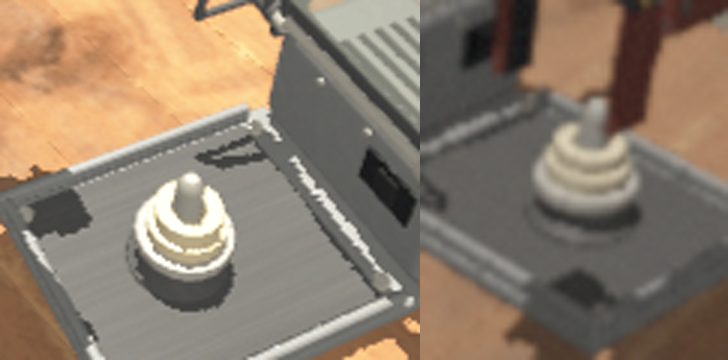

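The stack is flat and concentric on the spindle, at about (190,220) in the scene crop. Now the collar.

Scaled: 35 mm / 300 = 0.1167, 30 mm / 300 = 0.1.

```bash
echo '{"motion": [[0.09,0,0,0,0,0],[0.09,0,0,0,0,0],[0.084,-0.0007,0,0,0,0],[0,0,0.1,0,0,0],[0,0,0.1167,0,0,0]]}' | python3 jog.py; echo '{"motion": [[0,0,0.1167,0,0,0],[0,0,0.1167,0,0,0],[0,0,0.1,0,0,0],[0,0,0.0667,0,0,0],[0,0,0.05,0,0,0]]}' | python3 jog.py; echo '{"motion": [[0,0,0.0333,0,0,0],[0,0,0.0167,0,0,0],[0,0,0.0133,0,0,0],[0,0,0,0,0,0]]}' | python3 jog.py; echo '{"motion": [[0,0,0,0,0,0],[0,0,0,0,0,0],[0,0,0,0,0,0],[0,0,0,0,0,0],[0,0,0,0,0,0]]}' | python3 jog.py 28; echo '{"motion": [[0,0,-0.0167,0,0,0],[0,0,-0.05,0,0,0],[0,0,-0.1,0,0,0],[0,0,-0.1167,0,0,0],[0,0,-0.1167,0,0,0]]}' | python3 jog.py
```

```text
t: 30.58
ee_pos: [476.1, 77.0, 174.9]
orientation: [2.449, 1.962, 0.009]
ft_force: [0.4, -0.8, -1.0]
width: 66.1
grasp_force: 0.0
t: 31.0
ee_pos: [472.4, 75.3, 36.1]
orientation: [-2.453, -1.961, 0.004]
ft_force: [-0.3, -0.5, 0.1]
width: 66.3
grasp_force: 0.0
t: 31.33
ee_pos: [473.1, 76.3, 19.6]
orientation: [2.453, 1.963, 0.0]
ft_force: [0.6, -0.2, 0.3]
width: 66.2
grasp_force: 0.0
t: 31.75
ee_pos: [473.1, 76.8, 20.4]
orientation: [2.451, 1.964, 0.001]
ft_force: [-1.2, 0.1, 6.3]
width: 42.6
grasp_force: 30.0
t: 32.17
ee_pos: [471.8, 76.6, 140.8]
orientation: [-2.451, -1.964, 0.003]
ft_force: [0.7, -0.8, -1.4]
width: 42.9
grasp_force: 30.0
```

Scaled: -34 mm / 300 = -0.1133, -25 mm / 300 = -0.0833.

```bash
echo '{"motion": [[-0.05,0.0233,-0.0833,0,0,0],[-0.1133,0.0533,-0.08,0,0,0],[-0.1133,0.0533,0,0,0,0],[-0.1133,0.0533,0,0,0,0],[-0.1133,0.0533,0,0,0,0]]}' | python3 jog.py; echo '{"motion": [[-0.1133,0.0533,0,0,0,0],[-0.1133,0.0533,0,0,0,0],[-0.114,0.0577,0,0,0,0],[0,0,0,0,0,0]]}' | python3 jog.py; echo '{"motion": [[0,0,0,0,0,0],[0,0,0,0,0,0]]}' | python3 jog.py
python3 - <<'E'
from h import *
d=img("wrist"); save(d,"w8.png",(200,160,440,300),3)
E
```

```text
t: 32.58
ee_pos: [508.7, -85.2, 188.3]
orientation: [2.45, 1.964, 0.002]
ft_force: [0.5, 0.2, -0.4]
width: 42.7
grasp_force: 30.0
t: 32.92
ee_pos: [536.1, -199.9, 187.9]
orientation: [2.452, 1.957, 0.001]
ft_force: [0.6, -0.3, -0.7]
width: 42.6
grasp_force: 30.0
t: 33.08
ee_pos: [533.6, -193.8, 186.9]
orientation: [-2.452, -1.963, 0.001]
ft_force: [0.0, 0.2, -1.0]
width: 42.6
grasp_force: 30.0
```

View pics/w8.png

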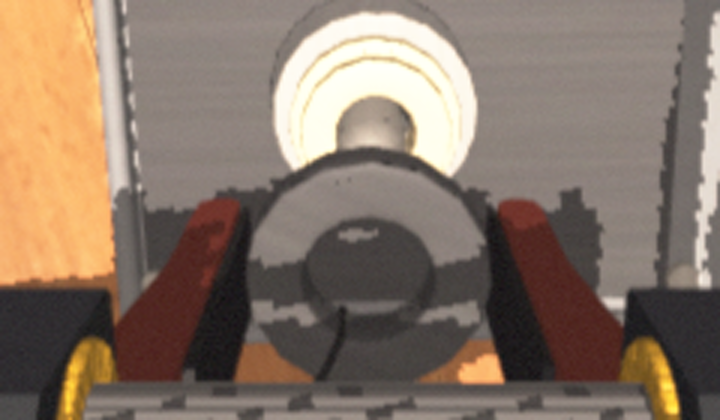

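The collar is held with its bore open at (370,265) in the crop. I'll settle and check the position.

```bash
echo '{"motion": [[0,0,0,0,0,0],[0,0,0,0,0,0]]}' | python3 jog.py
```

```text
t: 33.3
ee_pos: [534.1, -193.0, 187.2]
orientation: [-2.45, -1.966, 0.0]
ft_force: [0.1, 0.1, 0.0]
width: 43.0
grasp_force: 30.0
```

Scaled: 24 mm / 300 = 0.08, -3.3 mm / 300 = -0.011.

```bash
echo '{"motion": [[-0.011,0.0047,0,0,0,0],[0,0,0.08,0,0,0],[0,0,0.08,0,0,0],[0,0,0.06,0,0,0],[0,0,0,0,0,0]]}' | python3 jog.py;  echo '{"motion": [[0,0,0,0,0,0],[0,0,0.0167,0,0,0],[0,0,0.0167,0,0,0],[0,0,0.0167,0,0,0],[0,0,0,0,0,0]]}' | python3 jog.py; echo '{"motion": [[0,0,0.0167,0,0,0],[0,0,0.01,0,0,0],[0,0,0.0067,0,0,0],[0,0,0.005,0,0,0],[0,0,0,0,0,0]]}' | python3 jog.py; echo '{"motion": [[0,0,0,0,0,0]]}' | python3 jog.py
```

```text
t: 33.72
ee_pos: [532.8, -196.6, 118.0]
orientation: [-2.447, -1.962, 0.005]
ft_force: [-0.8, 0.5, -1.1]
width: 42.6
grasp_force: 30.0
t: 34.13
ee_pos: [534.8, -197.6, 105.8]
orientation: [-2.451, -1.964, 0.0]
ft_force: [-0.3, 0.5, -1.1]
width: 43.0
grasp_force: 30.0
t: 34.55
ee_pos: [535.0, -197.8, 94.3]
orientation: [-2.452, -1.964, 0.0]
ft_force: [0.6, 0.7, -1.1]
width: 42.8
grasp_force: 30.0
t: 34.63
ee_pos: [535.0, -197.8, 94.6]
orientation: [-2.452, -1.964, 0.0]
ft_force: [-0.2, 0.1, -0.9]
width: 42.7
grasp_force: 30.0
```

Scaled: 1.5 mm / 300 = 0.005, 1.2 mm / 300 = 0.004.

```bash
echo '{"motion": [[0.004,-0.0007,0,0,0,0],[0,0,0.005,0,0,0],[0,0,0.005,0,0,0],[0,0,0,0,0,0]]}' | python3 jog.py; echo '{"motion": [[0,0,0.0033,0,0,0],[0,0,0.0023,0,0,0],[0,0,0,0,0,0]]}' | python3 jog.py
```

```text
t: 34.97
ee_pos: [535.0, -196.5, 91.5]
orientation: [-2.452, -1.964, 0.0]
ft_force: [-0.6, 0.3, -0.3]
width: 42.7
grasp_force: 30.0
t: 35.22
ee_pos: [535.1, -196.6, 90.4]
orientation: [2.452, 1.964, 0.0]
ft_force: [-1.7, 1.0, 3.7]
width: 42.4
grasp_force: 30.0
```

Scaled: 0.6 mm / 300 = 0.002.

```bash
echo '{"motion": [[0,0,0.002,0,0,0],[0,0,0,0,0,0]]}' | python3 jog.py; echo '{"motion": [[0,0,0,0,0,0],[0,0,0,0,0,0],[0,0,0,0,0,0],[0,0,0,0,0,0]]}' | python3 jog.py 66;  echo '{"motion": [[0,0,-0.0667,0,0,0],[0,0,-0.1,0,0,0],[0,0,-0.1167,0,0,0],[0,0,-0.1167,0,0,0],[0,0,-0.1167,0,0,0]]}' | python3 jog.py; echo '{"motion": [[0,0,-0.1167,0,0,0],[0,0,-0.1167,0,0,0],[0,0,-0.1167,0,0,0],[0,0,-0.0833,0,0,0],[0,0,0,0,0,0]]}' | python3 jog.py 40
python3 - <<'E'
from h import *
a=img("scene");b=img("side")
x=cv2.resize(a["img"][150:360,330:540],(480,480),interpolation=2);y=cv2.resize(b["img"][140:210,360:420],(308,360),interpolation=2)
y=cv2.copyMakeBorder(y,0,120,0,0,0);cv2.imwrite("pics/m4.png",np.hstack([x,y])[...,::-1])
E
```

```text
t: 35.38
ee_pos: [535.2, -196.6, 90.3]
orientation: [2.452, 1.964, 0.0]
ft_force: [-3.2, 1.6, 9.7]
width: 42.6
grasp_force: 30.0
t: 35.72
ee_pos: [535.1, -196.6, 89.2]
orientation: [-2.452, -1.964, 0.0]
ft_force: [0.0, 0.9, 0.0]
width: 64.9
grasp_force: 0.0
t: 36.13
ee_pos: [534.7, -196.4, 245.6]
orientation: [-2.451, -1.964, 0.001]
ft_force: [0.8, -0.4, -0.6]
width: 66.0
grasp_force: 0.0
t: 36.55
ee_pos: [537.3, -197.4, 380.5]
orientation: [2.445, 1.959, 0.008]
ft_force: [0.6, 0.2, -0.4]
width: 40.7
grasp_force: 0.0
```

View pics/m4.png

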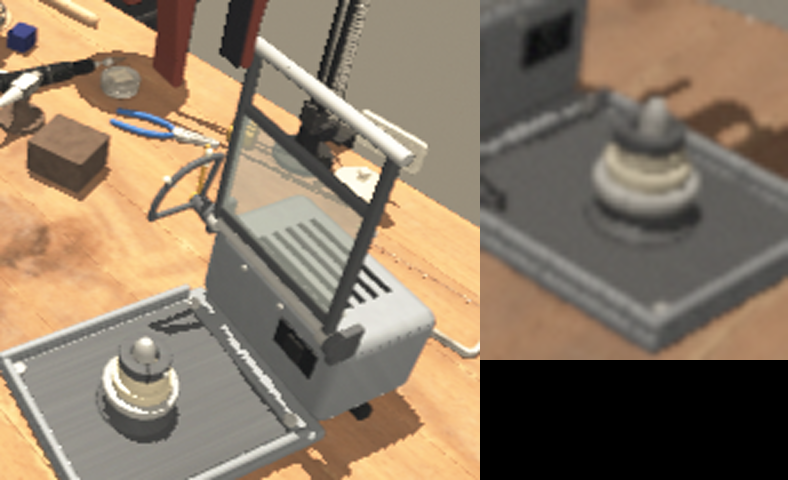

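The full stack is home in order and the shield is still upright. Back to the rail.

Scaled: 29 mm / 300 = 0.0967, 28 mm / 300 = 0.0933.

```bash
echo '{"motion": [[-0.0033,0.0933,0,0,0,0],[-0.0033,0.0967,0,0,0,0],[-0.0033,0.0967,0,0,0,0],[-0.0033,0.0933,0,0,0,0],[0,0,0,0,0,0]]}' | python3 jog.py 40; echo '{"motion": [[0,0,0,0,0,0],[0,0,0,0,0,0]]}' | python3 jog.py
```

```text
t: 37.07
ee_pos: [648.1, -225.9, 370.3]
orientation: [-2.449, -1.963, 0.002]
ft_force: [-0.7, 0.4, -1.0]
width: 40.2
grasp_force: 0.0
t: 37.23
ee_pos: [644.3, -225.0, 372.1]
orientation: [-2.449, -1.962, 0.003]
ft_force: [-0.6, -0.7, -0.5]
width: 40.2
grasp_force: 0.0
```

Scaled: 20 mm / 300 = 0.0667, 15 mm / 300 = 0.05.

```bash
echo '{"motion": [[0,0,0.0667,0,0,0],[0,0.0033,0.0667,0,0,0],[0,0,0.05,0,0,0],[0,0,0.0233,0,0,0],[0,0,0,0,0,0]]}' | python3 jog.py; echo '{"motion": [[0,0,0,0,0,0],[0,0,0,0,0,0],[0,0,0,0,0,0],[0,0,0,0,0,0]]}' | python3 jog.py 6; echo '{"motion": [[0,0,0,0,0,0],[0,0,0,0,0,0]]}' | python3 jog.py
```

```text
t: 37.65
ee_pos: [644.6, -225.0, 310.4]
orientation: [-2.449, -1.962, 0.003]
ft_force: [-0.5, -0.1, -0.7]
width: 39.9
grasp_force: 0.0
t: 37.98
ee_pos: [646.8, -225.7, 313.5]
orientation: [2.451, 1.963, 0.001]
ft_force: [-0.6, 0.2, 0.6]
width: 17.2
grasp_force: 0.0
t: 38.15
ee_pos: [646.4, -225.6, 313.2]
orientation: [2.451, 1.964, 0.0]
ft_force: [-2.3, 1.5, 4.6]
width: 11.2
grasp_force: 30.0
```

Scaled: -14.5 mm / 300 = -0.0483, -14.4 mm / 300 = -0.048.

```bash
echo '{"motion": [[0,-0.0483,0.002,0,0,0],[0,-0.048,0.0057,0,0,0],[0,-0.0477,0.0093,0,0,0],[0,-0.0467,0.0133,0,0,0],[0,-0.0453,0.0167,0,0,0]]}' | python3 jog.py; echo '{"motion": [[0,-0.044,0.0203,0,0,0],[0,-0.0423,0.0237,0,0,0],[0,-0.04,0.0267,0,0,0],[0,-0.0383,0.0303,0,0,0],[0,-0.0353,0.0327,0,0,0]]}' | python3 jog.py; echo '{"motion": [[0,0,0,0,0,0],[0,0,0,0,0,0],[0,0,0,0,0,0]]}' | python3 jog.py
```

```text
t: 38.57
ee_pos: [579.2, -211.1, 300.4]
orientation: [2.446, 1.96, 0.006]
ft_force: [2.7, -2.6, 5.6]
width: 11.3
grasp_force: 30.0
t: 38.98
ee_pos: [520.0, -198.4, 259.9]
orientation: [2.447, 1.961, 0.003]
ft_force: [2.2, -4.8, 4.1]
width: 11.2
grasp_force: 30.1
t: 39.23
ee_pos: [517.6, -197.7, 257.6]
orientation: [-2.451, -1.964, 0.004]
ft_force: [-4.1, -4.4, -3.1]
width: 11.2
grasp_force: 29.9
```

Scaled: -35 mm / 300 = -0.1167, -30 mm / 300 = -0.1.

```bash
echo '{"motion": [[0,0,0,0,0,0],[0,0,0,0,0,0],[0,0,0,0,0,0],[0,0,0,0,0,0]]}' | python3 jog.py 40; echo '{"motion": [[0,0,-0.0667,0,0,0],[0,0,-0.1,0,0,0],[0,0,-0.1167,0,0,0],[0,0,-0.1167,0,0,0],[0,0,0,0,0,0]]}' | python3 jog.py; echo '{"motion": [[0.0667,0,0,0,0,0],[0.1,0,0,0,0,0],[0.1,0,0,0,0,0],[0.1,0,0,0,0,0],[0,0,0,0,0,0]]}' | python3 jog.py
python3 - <<'E'
from h import *
a=img("scene");b=img("side")
for n,d in(("s9",a),("d9",b)): np.savez(n,**{k:np.array(v) for k,v in d.items()})
x=cv2.resize(a["img"][150:390,300:540],(500,500),interpolation=2);y=cv2.resize(b["img"][80:215,340:440],(300,405),interpolation=2)
y=cv2.copyMakeBorder(y,0,95,0,0,0);cv2.imwrite("pics/m5.png",np.hstack([x,y])[...,::-1])
n=np.array([.9759,-.2182,0]);t=np.array([.2182,.9759,0]);S=np.array([535,-196.5,0])
for ang in(40,45,50):
  r=np.radians(ang);P=S+n*(115-185*np.cos(r))+[0,0,126+185*np.sin(r)]
  f=lambda D,o,k,q:((proj(D,q)-o)*k).round()
  print(ang,*[(f(a,(300,150),500/240,q),f(b,(340,80),3,q)+[500,0]) for q in(P+75*t,P-75*t)])
E
```

```text
t: 39.57
ee_pos: [519.1, -197.0, 258.4]
orientation: [2.452, 1.964, 0.001]
ft_force: [0.1, -0.4, 0.0]
width: 34.2
grasp_force: 0.0
t: 39.98
ee_pos: [521.7, -198.0, 385.7]
orientation: [2.444, 1.958, 0.009]
ft_force: [0.7, 0.7, 0.9]
width: 39.9
grasp_force: 0.0
t: 40.4
ee_pos: [543.5, -85.7, 378.0]
orientation: [-2.448, -1.967, -0.002]
ft_force: [-0.1, -1.0, -0.3]
width: 39.5
grasp_force: 0.0
40 (array([140., 138.]), array([646., 140.])) (array([243., 264.]), array([750.,  97.]))
45 (array([152., 124.]), array([639., 124.])) (array([258., 248.]), array([744.,  82.]))
50 (array([166., 110.]), array([631., 109.])) (array([276., 232.]), array([736.,  68.]))
```

View pics/m5.png

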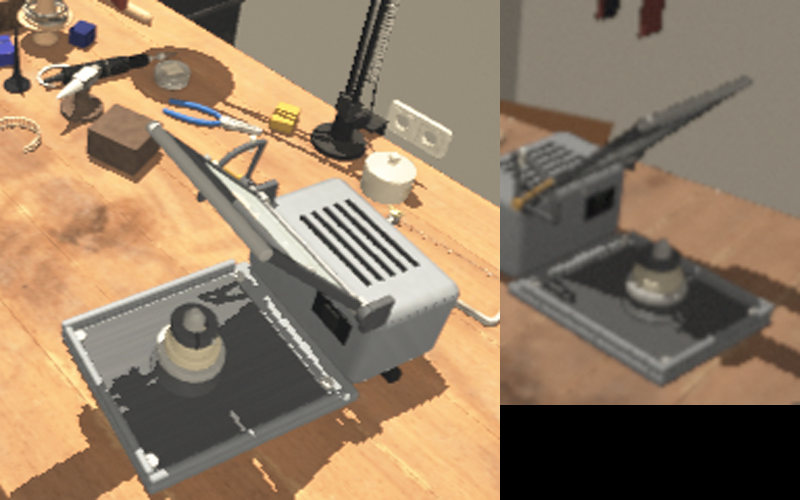

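The rail ends sit at (153,127) and (262,255) in the scene crop. The 45 degree prediction is (152,124) and (258,248), so the shield is at the mark. The stack is intact, so I'm handing in.

```bash
echo '{"motion": [[0,0,0,0,0,0],[0,0,0,0,0,0]]}' | python3 jog.py; python3 -c "
from workcell import ctrl, imaging, monitor
print(ctrl.close_job())"
```

```text
t: 40.67
ee_pos: [542.6, -90.5, 378.0]
orientation: [2.453, 1.963, -0.0]
ft_force: [-0.5, 0.1, 0.8]
width: 39.7
grasp_force: 0.0
the job is handed in; nothing more can be done
None
```

The polisher is ready and the job is handed in at 40.7 s: flange, felt 52, felt 44 (the only two felts on the bench) and collar are home on the spindle, the shield is at about 45 degrees, and I did not touch the box, mandrel or cuffs.

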